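# Open the yellow-lidded specimen case

### The arm

A 6-joint arm with a two-finger parallel gripper is mounted at the origin on the work surface. World frame = base frame: x ahead of the robot, y to its left, z up, the work surface at z = 0. Lengths are in m, angles in degrees, forces in N, time in s.
With the tool pointing down it reaches from about 0.3 to 0.75 m from the base axis. Payload 8.5 kg.
Tool frame: the origin (TCP) lies at the very end of the fingers, on their centre line; the grasp point (between the pads) lies env.pinch_z behind it (env.pinch_z is the distance from the TCP to the grasp point, in m); z points along the fingers, y is the line along which they close (so a half turn about z gives the same grasp; the last joint's range is limited). The gripper opens to 85 mm and grips with 20 to 120 N. Pads are 22 mm wide; open, the fingers measure 114 mm over their backs; the gripper's body (76 mm by 85 mm) begins 54 mm behind the grasp point. The pads swing forward as they close: fully open they stand 13 mm farther back than shut.
Start: joints at [51.148, 21.807, 74.336, -0, 83.858, -12.336], TCP at [0.246, 0.492, 0.204] pointing down, gripper open.
Joint ranges: [-178.18, 178.18], [-50.72, 133.34], [12.68, 142.11], [-81.47, 261.47], [9.98, 163.14], [-165.26, 165.26]. Speed limits (degrees/s): [136.94, 136.94, 180, 180, 180, 180].

### API

Orientations are given as a 3x3 rotation matrix whose columns are the frame's x, y, z axes.
In Python, from rig import telemetry, get_image, env gives the robot as it stands. The module is installed in compiled form; this text tells all that it offers.
- The arm moves only by the tool apply_moves, never from a script. Its argument "series" is a list of rows, each a list of 7 numbers: the shift along the tool's x, y, z in mm, then the turn, a rotation vector about the tool's x, y, z in degrees, then the opening, from 0 (shut) to 1 (fully open). A call has 1 to 12 rows; each row shifts and turns the commanded pose from where the row before left it, along the tool's axes as they then stand; what a row does not reach is not made up. A row lasts 1/8 s, in which the tool goes at most 62.5 mm and 10.7 degrees, less where a joint would pass 70% of its speed; a pose out of reach is approached as far as the arm can. A call with a gripper value outside its range is refused whole. The fingers move at their own pace and stop on an object; "grip_force" is the grip in N (left out, the last holds). Time passes only in rows, so rows that do not move let the fingers close. It gives the time, the measured TCP pose, the force, the opening and the grip force at its end, in the units of the state.
- telemetry.observe(): the state, without advancing time (a new reading comes with each control period).
- get_image(name): name is "side" or "top"; returns a dict with "frame" (420x560x3 uint8, red, green, blue), "z_map" (420x560 float32, m along the optical axis (not along the pixel's ray), 0 where there is no reading), "vertical_fov" (degrees; the focal length in pixels is half the picture's height over the tangent of half this angle, whatever the lens; pixels are square), "cx", "cy" (the principal point, pixels), "eye" and "attitude" of the camera in the world. Camera axes: x right, y up, looking along -z (the intrinsics and any distortion apply to the point x, -y, -z); pixel columns grow to the right and rows downward; lengths in m; the calibration is good to about 2 mm. A picture is of the moment at which its call begins.
- env.close_job(): hands the job in; it is judged then, once.
The state is a dict: "time_s": time; "q": joint angles; "qvel": joint speeds; "joint_efforts": joint torques, N m; "position": TCP position; "tool_rot": TCP orientation; "ft_force": force on the tool from outside, world axes, zero at the start; "wrist_torque": the same for the moment, N m; "grip_width": finger opening in m; "gripper_force": force on a finger pad.
Only numpy, scipy, OpenCV 4.12 (cv2) and the standard library are available. Lean on these libraries where they do the work, as an engineer would, in place of code of your own. Each camera call takes 0.05 s, during which the arm holds its last target. There are 200 camera calls.

### The job

Open the black specimen case that has the yellow lid: first flip both steel clips at the ends of the lid fully outward while the lid stays in place, then lift the lid off by its handle and set it down gently, right way up, in the middle of the green mat. Leave the clips flipped open and the lid released.

Things in the scene. Friction and masses are not known exactly. Their poses are not given: they have to be found in the camera images.
- lid: Loose yellow lid, about 250 g, plate 170 (x) x 110 (y) mm, lying on a fixed black case 50 mm high (a twin case has a grey lid). Origin: centre of its underside, 44 mm above the table when shut; z up, x away from the robot within 20 deg. Plate 6 to 14 mm above the origin (6 mm plug below it). Central black handle bar along x: 60 long, 14 wide, 36 to 50 mm above the origin, air below it.
- clip_far (a joint): Steel clip, 30 mm wide, over the yellow lid's +x end. Its flat tab leans outward; inner face from x=87 mm, 19 mm above the lid's origin, to x=99 mm, 44 mm above. Hinged on the case at x=80 mm, 18 mm below that origin. Push the tab outward (+x), about 3 N. Rad: 0 shut, 1.3 fully open (about level, reaches x=142 mm). Over-centre spring: past 0.45 it snaps open and stays.
- clip_near (a joint): The same steel clip mirrored, at the yellow lid's -x end (the robot's side): push its tab toward the lid's -x. Rad: 0 shut, 1.3 fully open; snaps over at 0.45.
- mat: Flat green mat fixed to the desk, 210 (x) x 180 (y) x 6 mm; origin: centre of its underside, on the table.
Mind the look-alikes: they are no part of the job. Leave any red or turquoise look-alike of the lid alone.

How it is judged:
By the outcome, as a careful person would: the job done as asked, in the order asked, and still so for the second after the job is handed in, with the robot touching nothing.
It also fails if it takes over 56 s, if anything falls off the work surface, if the arm or the gripper's body presses on something with over 40 N, if the wrist force passes 120 N, or if a joint passes its speed limit or range.

## Working session

There is one attempt and no reset: what is moved stays moved. The work goes in short steps, Python scripts to look and compute and a tool call to move; the robot and the scene stay as the last step left them, time stands still between calls to the robot, and variables do not carry over. Pictures are saved under pics/ and viewed, at most 10 in all, crops included, and the job is handed in when it is done.

Besides the shell and the picture viewer there is one more tool, called after ">>>" as a command line: name --pt "numbers of a row" for each row, then --argument value for the rest. apply_moves: Moves the arm, as the interface text tells. Its arguments: {"type":"object","properties":{"series":{"type":"array"},"grip_force":{"type":"number"}},"required":["series"]}

```bash
mkdir -p pics; cat > h.py <<'E'
import numpy as np, cv2
from rig import telemetry, get_image, env
def cam(n):
    d=get_image(n); d['f']=d['frame'].shape[0]/2/np.tan(np.radians(d['vertical_fov'])/2); return d
def pts(d):
    z=d['z_map']; h,w=z.shape; v,u=np.mgrid[:h,:w]
    p=np.stack([(u-d['cx'])/d['f']*z,-(v-d['cy'])/d['f']*z,-z],-1)
    return p@np.array(d['attitude']).T+np.array(d['eye'])
E
python3 - <<'E'
from h import *
s=telemetry.observe(); print({k:np.round(v,3).tolist() for k,v in s.items()}, env.pinch_z, dir(env))
for n in('top','side'):
    d=cam(n); print(n,{k:(np.round(v,3).tolist() if k not in('frame','z_map') else 0) for k,v in d.items()})
    cv2.imwrite(f'pics/{n}0.png',d['frame'][:,:,::-1]); 
    np.save(n+'0.npy',pts(d)); np.save(n+'rgb.npy',d['frame'])
E
```

```text
{'time_s': 0.0, 'q': [51.147, 21.841, 74.387, 0.0, 83.86, -12.335], 'qvel': [-0.029, 0.058, -0.017, -0.018, -0.037, -0.118], 'joint_efforts': [-0.001, -44.846, -23.128, -0.0, 0.005, 0.0], 'position': [0.245, 0.492, 0.203], 'tool_rot': [[-0.895, 0.446, -0.001], [0.446, 0.895, -0.001], [0.0, -0.002, -1.0]], 'ft_force': [-1.373, -0.333, 0.227], 'wrist_torque': [0.051, 0.001, -0.013], 'gripper_force': 0.0, 'grip_width': 0.085} 0.0187 ['MotionError', '__class__', '__delattr__', '__dict__', '__dir__', '__doc__', '__eq__', '__format__', '__ge__', '__getattribute__', '__getstate__', '__gt__', '__hash__', '__init__', '__init_subclass__', '__le__', '__lt__', '__module__', '__ne__', '__new__', '__reduce__', '__reduce_ex__', '__repr__', '__setattr__', '__sizeof__', '__str__', '__subclasshook__', '__weakref__', 'close_job', 'pinch_z']
top {'frame': 0, 'z_map': 0, 'vertical_fov': 45.73, 'cx': 279.883, 'cy': 209.537, 'eye': [0.251, 0.006, 1.415], 'attitude': [[-0.017, 0.995, -0.097], [-1.0, -0.017, 0.003], [0.001, 0.097, 0.995]], 'f': 497.988}
side {'frame': 0, 'z_map': 0, 'vertical_fov': 50.084, 'cx': 274.064, 'cy': 212.669, 'eye': [0.351, -0.683, 0.733], 'attitude': [[0.997, 0.043, -0.056], [-0.071, 0.699, -0.711], [0.008, 0.714, 0.7]], 'f': 449.486}
```

View pics/top0.png

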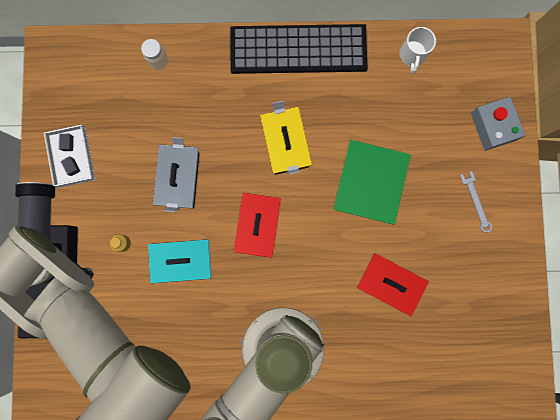

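View pics/side0.png

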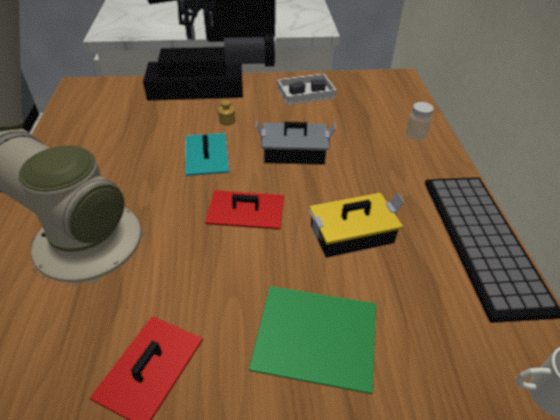

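Top view: yellow lid at (286,140) with clips at (279,107) and (292,170), mat at (372,182), and a grey twin plus red and turquoise look-alikes. Side view: yellow case at (355,222), mat at (318,337).

```bash
cat >> h.py <<'E'
def ray(d,uv,z):
    uv=np.atleast_2d(uv).astype(float)
    r=np.c_[(uv[:,0]-d['cx'])/d['f'],-(uv[:,1]-d['cy'])/d['f'],-np.ones(len(uv))]@np.array(d['attitude']).T
    e=np.array(d['eye']); return e+r*((z-e[2])/r[:,2])[:,None]
def blob(d,lo,hi):
    m=cv2.inRange(cv2.cvtColor(d['frame'],cv2.COLOR_RGB2HSV),lo,hi)
    c=max(cv2.findContours(m,cv2.RETR_EXTERNAL,cv2.CHAIN_APPROX_NONE)[0],key=cv2.contourArea)
    return c[:,0,:]
Y=((22,120,90),(35,255,255)); G=((50,100,50),(80,255,255))
def rect(d,c,z):
    w=ray(d,c,z)[:,:2]
    (x,y),(a,b),t=cv2.minAreaRect((w*1000).astype(np.float32))
    if a<b: a,b,t=b,a,t+90
    return x,y,a,b,(t+90)%180-90
E
python3 - <<'E'
from h import *
for n in('top','side'):
    d=cam(n); P=pts(d)
    for nm,(lo,hi),z in(('lid',Y,.058),('mat',G,.006)):
        c=blob(d,lo,hi); m=np.zeros(P.shape[:2],np.uint8); cv2.fillPoly(m,[c],1)
        q=P[(m>0)&(d['z_map']>0)]
        print(n,nm,np.round(rect(d,c,z),1),'zpct',np.round(np.percentile(q[:,2],[5,25,50,75,95,99]),4))
        if nm=='lid':
            h=q[q[:,2]>.083]; 
            if len(h)>5: print(' handle',len(h),np.round(h.mean(0),4),np.round(cv2.minAreaRect((h[:,:2]*1000).astype(np.float32)),1) if 0 else cv2.minAreaRect((h[:,:2]*1000).astype(np.float32)))
    # grey clip points near lid, high
    hsv=cv2.cvtColor(d['frame'],cv2.COLOR_RGB2HSV)
    x,y,*_=rect(d,blob(d,*Y),.058)
    k=(hsv[...,1]<70)&(hsv[...,2]>80)&(P[...,2]>.05)&(P[...,2]<.12)&(np.hypot(P[...,0]-x/1e3,P[...,1]-y/1e3)<.14)
    for s in(1,-1):
        r=P[k&(np.sign(P[...,0]-x/1e3)==s)]
        if len(r): print(' clip',s,len(r),np.round(r.mean(0),4),np.round(r.min(0),3),np.round(r.max(0),3))
E
```

```text
top lid [578.2 -16.5 169.6 110.3  11.6] zpct [0.0525 0.0555 0.0576 0.0597 0.0856 0.0957]
 handle 120 [ 0.5777 -0.0156  0.0931] ((577.9910888671875, -15.793924331665039), (60.597835540771484, 14.057563781738281), 11.926278114318848)
top mat [ 464.9 -261.6  208.9  178.2  -15.1] zpct [0.0003 0.0033 0.0053 0.0074 0.0103 0.0123]
 clip 1 118 [0.6675 0.0021 0.0718] [ 0.651 -0.014  0.057] [0.679 0.017 0.09 ]
 clip -1 79 [ 0.4921 -0.0336  0.0707] [ 0.478 -0.049  0.055] [ 0.506 -0.019  0.09 ]
side lid [575.6 -18.6 171.7 114.4  11.5] zpct [0.0565 0.0581 0.059  0.0601 0.0922 0.0957]
 handle 237 [ 0.5757 -0.0203  0.0919] ((542.691650390625, -23.641206741333008), (130.05517578125, 18.323434829711914), 9.210596084594727)
side mat [ 462.5 -263.   207.9  178.7  -15.1] zpct [0.0046 0.0059 0.0067 0.0076 0.0088 0.0097]
 clip 1 198 [0.6654 0.0007 0.0726] [ 0.65  -0.016  0.057] [0.677 0.02  0.09 ]
 clip -1 84 [ 0.4917 -0.0379  0.0693] [ 0.477 -0.053  0.055] [ 0.502 -0.018  0.09 ]
```

```bash
cat >> h.py <<'E'
L=np.array([.577,-.0172]); YAW=11.7
def lidpt(x,y=0):
    a=np.radians(YAW); return L+[x/1e3*np.cos(a)-y/1e3*np.sin(a), x/1e3*np.sin(a)+y/1e3*np.cos(a)]
def go(xy,z,yaw=YAW):
    """remaining turn about tool z, then shift in the tool axes after that turn (mm)"""
    s=telemetry.observe(); R=np.array(s['tool_rot']); p=np.array(s['position'])
    now=np.degrees(np.arctan2(R[1,0],R[0,0])); dy=(yaw+180-now+180)%360-180
    a=np.radians(yaw+180); T=np.array([[np.cos(a),np.sin(a),0],[np.sin(a),-np.cos(a),0],[0,0,-1]])
    print('t',s['time_s'],'p',np.round(p,4),'turn toolz',round(-dy,2),'shift',np.round(T.T@(np.r_[xy,z]-p)*1000,1),'tilt z',np.round(R[:,2],4),'F',np.round(s['ft_force'],1))
E
python3 -c "
from h import *
go(lidpt(60),.15)"
```

```text
t 0.2 p [0.2454 0.492  0.2034] turn toolz -38.22 shift [-281.4 -565.8   53.4] tilt z [-5.e-04 -7.e-04 -1.e+00] F [-0.1  0.8  0.7]
```

>>> apply_moves --pt "0 0 0 0 0 -9.55 0" --pt "0 0 0 0 0 -9.55 0" --pt "0 0 0 0 0 -9.55 0" --pt "0 0 0 0 0 -9.55 0" --pt "0 0 0 0 0 0 0"

```text
time_s: 0.82
position: [0.2455, 0.4921, 0.2036]
tool_rot: [[-0.98, -0.201, -0.0], [-0.201, 0.98, -0.0], [0.0, -0.0, -1.0]]
ft_force: [-0.3, 0.2, 0.1]
grip_width: 0.0003
gripper_force: 0.0
```

>>> apply_moves --pt "-18.8 -37.7 0 0 0 0 0" --pt "-18.8 -37.7 0 0 0 0 0" --pt "-18.8 -37.7 0 0 0 0 0" --pt "-18.8 -37.7 0 0 0 0 0" --pt "-18.8 -37.7 0 0 0 0 0" --pt "-18.8 -37.7 0 0 0 0 0" --pt "-18.8 -37.7 0 0 0 0 0" --pt "-18.8 -37.7 0 0 0 0 0" --pt "-18.8 -37.7 0 0 0 0 0" --pt "-18.8 -37.7 0 0 0 0 0" --pt "-18.8 -37.7 0 0 0 0 0"

```text
time_s: 2.2
position: [0.5327, 0.1267, 0.2038]
tool_rot: [[-0.98, -0.198, -0.0], [-0.198, 0.98, 0.0], [0.0, 0.0, -1.0]]
ft_force: [0.8, 1.0, -0.3]
grip_width: -0.0002
gripper_force: 0.0
```

>>> apply_moves --pt "-18.8 -37.7 0 0 0 0 0" --pt "-18.8 -37.7 0 0 0 0 0" --pt "-18.8 -37.7 0 0 0 0 0" --pt "-18.6 -37.7 0 0 0 0 0" --pt "0 0 20 0 0 0 0" --pt "0 0 20 0 0 0 0" --pt "0 0 0 0 0 0 0" --pt "0 0 0 0 0 0 0"

```text
time_s: 3.2
position: [0.6364, -0.0045, 0.1648]
tool_rot: [[-0.98, -0.201, 0.001], [-0.201, 0.98, -0.0], [-0.001, -0.001, -1.0]]
ft_force: [0.4, -0.3, 0.0]
grip_width: -0.0004
gripper_force: 0.0
```

```bash
python3 -c "
from h import *
go(lidpt(60),.066)
d=cam('side'); cv2.imwrite('pics/s1.png',cv2.resize(d['frame'][110:290,260:460,::-1],None,fx=3,fy=3))"
```

```text
t 3.2 p [ 0.6364 -0.0045  0.1648] turn toolz -0.09 shift [ 0.7 -0.4 98.8] tilt z [ 1.3e-03 -3.0e-04 -1.0e+00] F [ 0.4 -0.3  0. ]
```

View pics/s1.png

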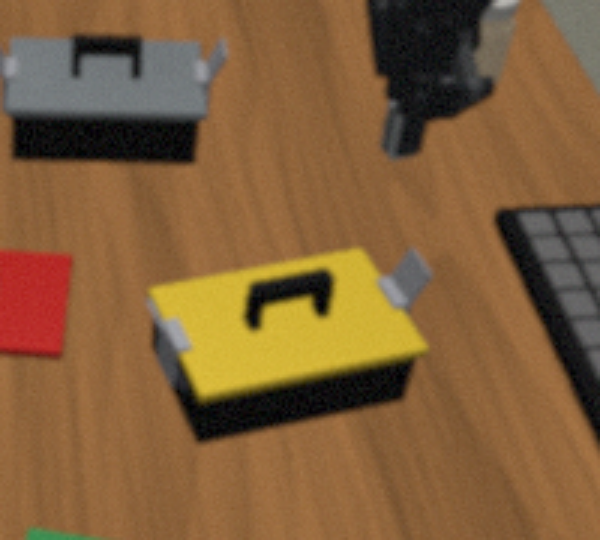

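Crop: fingers hang (400,150) above the far half of the lid, far tab at (410,275), clear space to descend. Descending inside the far tab, then pushing outward.

>>> apply_moves --pt "0.5 0 30 0 0 0 0" --pt "0 0 30 0 0 0 0" --pt "0 0 24 0 0 0 0" --pt "0 0 12 0 0 0 0" --pt "0 0 0 0 0 0 0"

```text
time_s: 3.88
position: [0.6356, -0.0047, 0.068]
tool_rot: [[-0.979, -0.202, -0.0], [-0.202, 0.979, -0.0], [0.0, 0.0, -1.0]]
ft_force: [0.4, -0.2, 0.5]
grip_width: 0.0
gripper_force: 0.0
```

>>> apply_moves --pt "-8 0 0 0 0 0 0" --pt "-6 0 0 0 0 0 0" --pt "-6 0 0 0 0 0 0" --pt "-6 0 0 0 0 0 0" --pt "-6 0 0 0 0 0 0" --pt "-6 0 0 0 0 0 0" --pt "-6 0 0 0 0 0 0" --pt "-6 0 0 0 0 0 0" --pt "-6 0 0 0 0 0 0" --pt "0 0 0 0 0 0 0"

```text
time_s: 5.12
position: [0.6907, 0.0067, 0.0677]
tool_rot: [[-0.979, -0.203, 0.0], [-0.203, 0.979, -0.0], [-0.0, -0.0, -1.0]]
ft_force: [0.3, -0.6, 0.0]
grip_width: 0.0001
gripper_force: 0.0
```

```bash
python3 -c "
from h import *
go(lidpt(-60),.13)
d=cam('side'); cv2.imwrite('pics/s2.png',cv2.resize(d['frame'][110:290,260:460,::-1],None,fx=3,fy=3))
print(rect(d,blob(d,*Y),.058))"
```

```text
t 5.125 p [0.6907 0.0067 0.0677] turn toolz -0.01 shift [176.2  -0.4 -62.3] tilt z [ 1.e-04 -0.e+00 -1.e+00] F [ 0.3 -0.6  0. ]
(575.9475708007812, -18.792274475097656, 172.43746948242188, 114.17436218261719, 11.641189575195312)
```

View pics/s2.png

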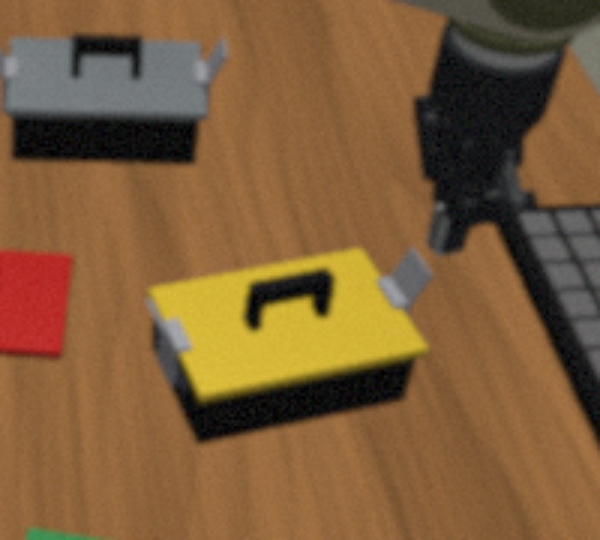

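Crop: far clip at (408,278) is unmoved; the fingertips at (445,245) appear well behind it (to +y). Camera and tool frames disagree; checking.

```bash
python3 - <<'E'
from h import *
s=telemetry.observe(); p=np.array(s['position']); print(np.round(s['q'],2),p)
for n in('side','top'):
    d=cam(n); A=np.array(d['attitude']); c=A.T@(p-np.array(d['eye']))
    print(n,'TCP px',d['cx']+d['f']*c[0]/-c[2], d['cy']-d['f']*c[1]/-c[2],'det',np.linalg.det(A),np.round(np.array(d['eye']),4))
    P=pts(d); 
    if n=='side':
        for uv in((407,190),(405,185),(412,188),(410,175),(320,115)): print(uv,np.round(P[uv[1],uv[0]],4),np.round(ray(d,uv,.07),4))
        # tip: black points within region
        w=P[100:195,390:460].reshape(-1,3); w=w[(w[:,2]>.03)]; print('lowest',np.round(w[np.argsort(w[:,2])[:6]],3))
    cv2.imwrite(f'pics/{n}3.png',d['frame'][:,:,::-1])
E
```

```text
[  -9.24   42.09   60.33   -0.     77.59 -110.93] [0.69041243 0.00668828 0.06766916]
side TCP px 405.053602750218 202.49574400475552 det 1.0000000000000002 [ 0.3509 -0.6828  0.7329]
(407, 190) [ 6.833e-01 -3.000e-04  1.105e-01] [[0.7049 0.0441 0.07  ]]
(405, 185) [0.6793 0.0068 0.1184] [[0.7052 0.061  0.07  ]]
(412, 188) [ 0.6901 -0.0057  0.1204] [[0.718 0.05  0.07 ]]
(410, 175) [ 0.68   -0.0015  0.1522] [[0.7266 0.095  0.07  ]]
(320, 115) [0.5761 0.4668 0.0017] [[0.5551 0.3595 0.07  ]]
lowest [[0.67  0.017 0.084]
 [0.673 0.015 0.086]
 [0.675 0.013 0.087]
 [0.67  0.013 0.088]
 [0.671 0.016 0.088]
 [0.672 0.014 0.089]]
top TCP px 276.4343840612595 99.19057308217133 det 1.0 [0.2511 0.0064 1.4147]
```

View pics/top3.png

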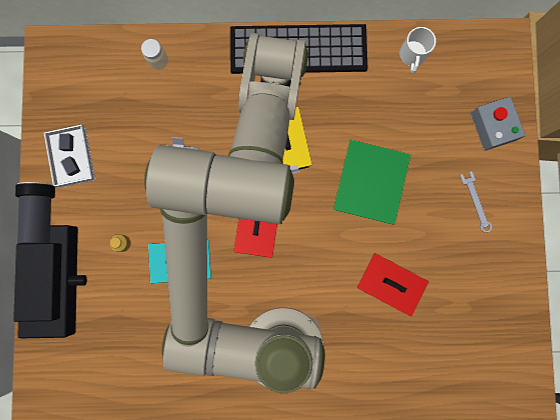

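Top view: the arm now hides the work; no help there. In the side view the TCP should project to (405,202), but the fingers end near (405,193), so the tips seem ~30 mm higher than reported. Measuring that closely.

```bash
python3 - <<'E'
from h import *
s=telemetry.observe(); p=np.array(s['position'])
d=cam('side'); P=pts(d); A=np.array(d['attitude'])
def px(q):
    c=(np.array(q)-d['eye'])@A; return np.c_[d['cx']-d['f']*c[:,0]/c[:,2], d['cy']+d['f']*c[:,1]/c[:,2]]
R=np.array(s['tool_rot'])
cor=[p+R@np.array([a,b,0])/1e3 for a in(-11,11) for b in(-14.5,14.5)]
print('tip corners px',np.round(px(cor),1).tolist())
for dz in (0,.01,.02,.03,.04): print(dz,np.round(px([p+[0,0,dz]]),1))
for v in range(160,215,3): print(v,[tuple(np.round(P[v,u]*1000).astype(int)) for u in range(394,420,4)])
im=d['frame'][120:240,340:480,::-1]; cv2.imwrite('pics/s4.png',cv2.resize(im,None,fx=5,fy=5,interpolation=cv2.INTER_CUBIC))
E
```

```text
tip corners px [[412.8, 206.0], [406.4, 197.2], [403.5, 207.9], [397.3, 199.0]]
0 [[405.  202.5]]
0.01 [[406.  199.1]]
0.02 [[407.  195.7]]
0.03 [[408.  192.2]]
0.04 [[409.  188.6]]
160 [(np.int64(741), np.int64(240), np.int64(1)), (np.int64(750), np.int64(236), np.int64(3)), (np.int64(671), np.int64(35), np.int64(163)), (np.int64(670), np.int64(14), np.int64(179)), (np.int64(678), np.int64(13), np.int64(179)), (np.int64(674), np.int64(-12), np.int64(199)), (np.int64(681), np.int64(-14), np.int64(200))]
163 [(np.int64(738), np.int64(227), np.int64(1)), (np.int64(747), np.int64(224), np.int64(3)), (np.int64(672), np.int64(32), np.int64(157)), (np.int64(671), np.int64(12), np.int64(173)), (np.int64(679), np.int64(11), np.int64(173)), (np.int64(675), np.int64(-14), np.int64(193)), (np.int64(683), np.int64(-14), np.int64(193))]
166 [(np.int64(735), np.int64(216), np.int64(0)), (np.int64(744), np.int64(212), np.int64(2)), (np.int64(672), np.int64(29), np.int64(152)), (np.int64(672), np.int64(11), np.int64(166)), (np.int64(674), np.int64(-2), np.int64(176)), (np.int64(677), np.int64(-13), 
[... 4499 characters left out ...]
int64(54), np.int64(3)), (np.int64(751), np.int64(57), np.int64(0))]
211 [(np.int64(661), np.int64(-16), np.int64(65)), (np.int64(700), np.int64(50), np.int64(-1)), (np.int64(709), np.int64(47), np.int64(1)), (np.int64(719), np.int64(47), np.int64(1)), (np.int64(726), np.int64(43), np.int64(4)), (np.int64(738), np.int64(46), np.int64(0)), (np.int64(748), np.int64(47), np.int64(-1))]
214 [(np.int64(661), np.int64(-18), np.int64(59)), (np.int64(696), np.int64(37), np.int64(3)), (np.int64(707), np.int64(38), np.int64(1)), (np.int64(715), np.int64(36), np.int64(2)), (np.int64(724), np.int64(34), np.int64(3)), (np.int64(734), np.int64(34), np.int64(3)), (np.int64(744), np.int64(36), np.int64(0))]
```

View pics/s4.png

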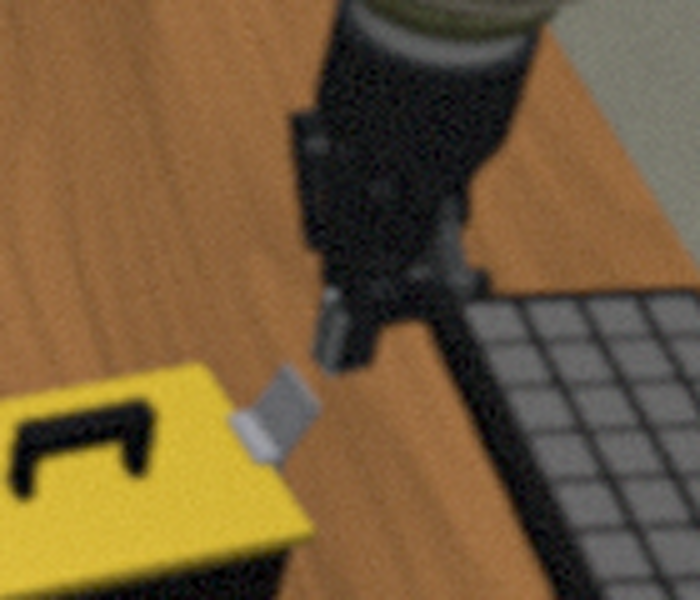

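Crop: tips end at (345,370), just above and outside the tab at (285,415). Depth puts tips at z≈0.10 versus reported 0.068: real tips are ~32 mm higher than reported (x, y agree). I'll raise, go back inboard, and descend by what the camera shows.

>>> apply_moves --pt "0 0 -30 0 0 0 0" --pt "28 0 0 0 0 0 0" --pt "28 0 0 0 0 0 0" --pt "0 0 20 0 0 0 0" --pt "0 0 10 0 0 0 0" --pt "0 0 4 0 0 0 0" --pt "0 0 0 0 0 0 0"

```text
time_s: 6.2
position: [0.6358, -0.0047, 0.0638]
tool_rot: [[-0.979, -0.203, -0.0], [-0.203, 0.979, 0.0], [0.0, 0.0, -1.0]]
ft_force: [-0.2, 0.7, 0.2]
grip_width: -0.0001
gripper_force: 0.0
```

```bash
cat >> h.py <<'E'
def tip():
    "camera estimate of finger tip height: finger pixels = points within 22 mm of the TCP axis"
    s=telemetry.observe(); p=np.array(s['position']); d=cam('side'); P=pts(d)
    m=(np.hypot(P[...,0]-p[0],P[...,1]-p[1])<.022)&(P[...,2]>p[2]-.02)&(P[...,2]<p[2]+.1)&(d['frame'].max(2)<110)
    n,l,st,_=cv2.connectedComponentsWithStats(m.astype(np.uint8)); i=1+st[1:,4].argmax(); q=P[l==i]
    print('tip z pct',np.round(np.percentile(q[:,2],[0,1,3,10]),4),'n',len(q),'low xy',np.round(q[q[:,2]<np.percentile(q[:,2],15)][:,:2].mean(0),4),'bottom row',st[i,1]+st[i,3],'reported',np.round(p,4))
    return d
E
python3 -c "
from h import *
tip(); go(lidpt(58),.038)
d=get_image; 
a=np.load('top0.npy')
"
```

```text
tip z pct [0.0961 0.0972 0.1008 0.1064] n 288 low xy [ 0.6314 -0.0121] bottom row 201 reported [ 0.6358 -0.0047  0.0638]
t 6.25 p [ 0.6359 -0.0047  0.0641] turn toolz -0.01 shift [ 2.2 -0.3 26.1] tilt z [ 5.e-04 -1.e-04 -1.e+00] F [ 0.1 -0.8  0.2]
```

Tips measure z≈0.096 at reported 0.064: offset confirmed as 32 mm at both heights.

>>> apply_moves --pt "2 0 10 0 0 0 0" --pt "0 0 9 0 0 0 0" --pt "0 0 5 0 0 0 0" --pt "0 0 5 0 0 0 0" --pt "0 0 0 0 0 0 0"

```text
time_s: 6.88
position: [0.6334, -0.0051, 0.0344]
tool_rot: [[-0.979, -0.203, -0.001], [-0.203, 0.979, 0.0], [0.001, 0.0, -1.0]]
ft_force: [0.1, -0.8, -1.1]
grip_width: 0.0001
gripper_force: 0.0
```

>>> apply_moves --pt "-8 0 0 0 0 0 0" --pt "-6 0 0 0 0 0 0" --pt "-6 0 0 0 0 0 0" --pt "-6 0 0 0 0 0 0" --pt "-6 0 0 0 0 0 0" --pt "-3 0 0 0 0 0 0"

```text
time_s: 7.62
position: [0.6682, 0.0021, 0.0345]
tool_rot: [[-0.979, -0.203, -0.0], [-0.203, 0.979, 0.0], [0.0, 0.0, -1.0]]
ft_force: [-1.5, -0.3, 0.8]
grip_width: 0.0001
gripper_force: 0.8
```

>>> apply_moves --pt "-6 0 0 0 0 0 0" --pt "-6 0 0 0 0 0 0" --pt "-6 0 0 0 0 0 0" --pt "-6 0 0 0 0 0 0" --pt "0 0 0 0 0 0 0"

```text
time_s: 8.25
position: [0.6918, 0.007, 0.0347]
tool_rot: [[-0.979, -0.203, 0.0], [-0.203, 0.979, 0.0], [-0.0, -0.0, -1.0]]
ft_force: [-1.0, -0.2, 0.8]
grip_width: -0.0001
gripper_force: 0.0
```

```bash
python3 -c "
from h import *
d=tip(); go(lidpt(-60),.10)
cv2.imwrite('pics/s5.png',cv2.resize(d['frame'][110:290,260:460,::-1],None,fx=3,fy=3))
print(rect(d,blob(d,*Y),.058))"
```

```text
tip z pct [0.0631 0.0676 0.0703 0.0749] n 307 low xy [6.866e-01 4.000e-04] bottom row 207 reported [0.6918 0.007  0.0347]
t 8.3 p [0.6915 0.0069 0.0347] turn toolz -0.01 shift [177.   -0.4 -65.3] tilt z [ 0.  0. -1.] F [ 0.1 -0.3 -0.9]
(575.6943969726562, -18.845169067382812, 171.8015899658203, 114.1480712890625, 11.42210578918457)
```

View pics/s5.png

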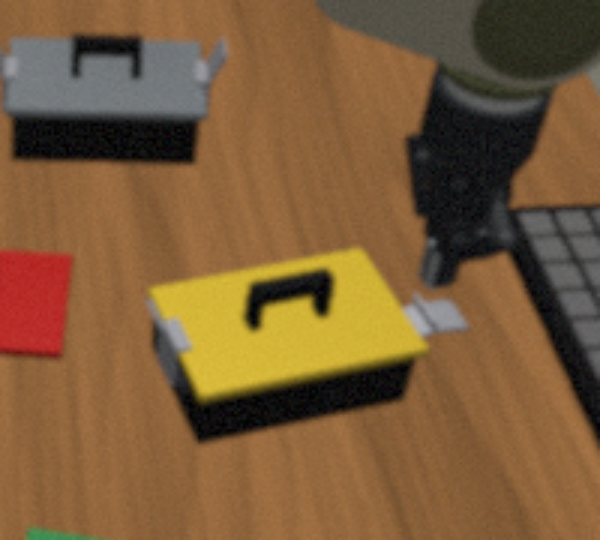

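Crop: far clip at (440,315) is now flat and open, lid unmoved. Now the near clip, mirrored.

>>> apply_moves --pt "0 0 -35 0 0 0 0" --pt "0 0 -30 0 0 0 0" --pt "36 0 0 0 0 0 0" --pt "40 0 0 0 0 0 0" --pt "40 0 0 0 0 0 0" --pt "40 0 0 0 0 0 0" --pt "19 0 0 0 0 0 0" --pt "0 0 0 0 0 0 0" --pt "0 0 30 0 0 0 0" --pt "0 0 20 0 0 0 0" --pt "0 0 15 0 0 0 0" --pt "0 0 0 0 0 0 0"

```text
time_s: 9.8
position: [0.5202, -0.0284, 0.034]
tool_rot: [[-0.979, -0.203, -0.002], [-0.203, 0.979, 0.0], [0.001, 0.001, -1.0]]
ft_force: [-0.4, 0.3, -0.2]
grip_width: 0.0003
gripper_force: 0.0
```

```bash
python3 -c "
from h import *
d=tip(); go(lidpt(-118),.034)"
```

```text
tip z pct [0.0676 0.0692 0.0708 0.0755] n 216 low xy [ 0.5155 -0.0366] bottom row 221 reported [ 0.5202 -0.0284  0.034 ]
t 9.85 p [ 0.5206 -0.0285  0.0348] turn toolz -0.0 shift [60.5 -0.4  0.8] tilt z [-1.e-04  1.e-04 -1.e+00] F [-0.4 -0.1  0.8]
```

>>> apply_moves --pt "8 0 0 0 0 0 0" --pt "6 0 0 0 0 0 0" --pt "6 0 0 0 0 0 0" --pt "6 0 0 0 0 0 0" --pt "6 0 0 0 0 0 0" --pt "6 0 0 0 0 0 0" --pt "6 0 0 0 0 0 0" --pt "6 0 0 0 0 0 0" --pt "6 0 0 0 0 0 0" --pt "4 0 0 0 0 0 0" --pt "0 0 0 0 0 0 0"

```text
time_s: 11.22
position: [0.461, -0.0408, 0.0349]
tool_rot: [[-0.979, -0.202, -0.0], [-0.202, 0.979, 0.0], [0.0, 0.0, -1.0]]
ft_force: [-0.4, -0.5, -0.8]
grip_width: 0.0002
gripper_force: 0.0
```

>>> apply_moves --pt "0 0 -40 0 0 0 0.5" --pt "0 0 -40 0 0 0 0.5" --pt "0 0 0 0 0 0 0.5"

```text
time_s: 11.6
position: [0.4627, -0.0411, 0.1172]
tool_rot: [[-0.979, -0.203, 0.005], [-0.203, 0.979, -0.002], [-0.005, -0.003, -1.0]]
ft_force: [-0.5, -0.4, -0.6]
grip_width: 0.0427
gripper_force: 0.0
```

```bash
python3 -c "
from h import *
d=tip()
cv2.imwrite('pics/s6.png',cv2.resize(d['frame'][110:290,260:460,::-1],None,fx=3,fy=3))
print(rect(d,blob(d,*Y),.058)); go(lidpt(0),.11)"
```

```text
tip z pct [0.2139 0.214  0.214  0.2141] n 10 low xy [ 0.468  -0.0548] bottom row 175 reported [ 0.4627 -0.0411  0.1172]
(575.461669921875, -18.768585205078125, 172.0682830810547, 114.60783386230469, 11.513288497924805)
t 11.65 p [ 0.4617 -0.0408  0.1155] turn toolz -0.01 shift [-117.7   -0.2    5.5] tilt z [ 2.3e-03 -8.0e-04 -1.0e+00] F [-0.1  0.5 -1. ]
```

View pics/s6.png

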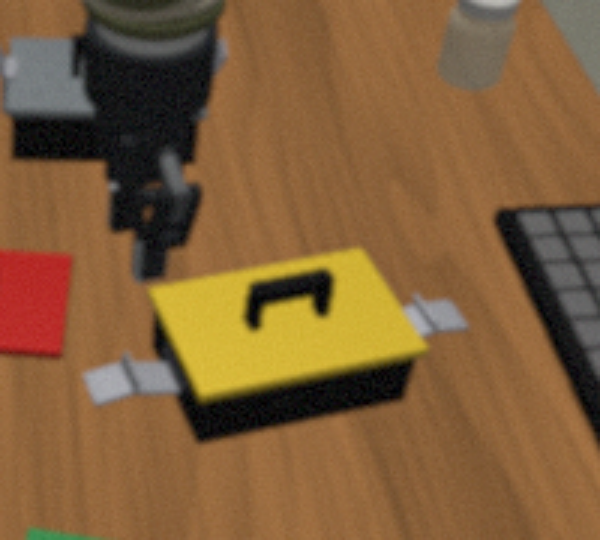

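Crop: both clips open (near at (130,378), far at (437,315)), lid unmoved. Now grasping the handle.

>>> apply_moves --pt "-40 0 0 0 0 0 0.6" --pt "-40 0 0 0 0 0 0.6" --pt "-37.7 0 0 0 0 0 0.6" --pt "0 0 25 0 0 0 0.6" --pt "0 0 25 0 0 0 0.6" --pt "0 0 18 0 0 0 0.6" --pt "0 0 12 0 0 0 0.6" --pt "0 0 0 0 0 0 0.6"

```text
time_s: 12.65
position: [0.5758, -0.0168, 0.0336]
tool_rot: [[-0.979, -0.202, -0.003], [-0.202, 0.979, 0.001], [0.002, 0.001, -1.0]]
ft_force: [-0.7, 0.1, -0.0]
grip_width: 0.0513
gripper_force: 0.0
```

```bash
python3 -c "
from h import *
go(lidpt(0),.035)"
```

```text
t 12.65 p [ 0.5758 -0.0168  0.0336] turn toolz -0.02 shift [-1.1 -0.6 -1.4] tilt z [-2.5e-03  6.0e-04 -1.0e+00] F [-0.7  0.1 -0. ]
```

Close gently, then check before lifting.

>>> apply_moves --pt "-1 0 -1 0 0 0 0.2" --pt "0 0 0 0 0 0 0" --pt "0 0 0 0 0 0 0" --pt "0 0 0 0 0 0 0" --pt "0 0 0 0 0 0 0" --grip_force 50

```text
time_s: 13.28
position: [0.578, -0.0168, 0.0367]
tool_rot: [[-0.979, -0.202, 0.002], [-0.202, 0.979, -0.0], [-0.002, -0.001, -1.0]]
ft_force: [0.7, 0.1, 6.7]
grip_width: 0.0136
gripper_force: 49.8
```

>>> apply_moves --pt "0 0 -5 0 0 0 0" --pt "0 0 -8 0 0 0 0" --pt "0 0 -15 0 0 0 0" --pt "0 0 -20 0 0 0 0" --pt "0 0 -20 0 0 0 0" --pt "0 0 0 0 0 0 0" --pt "0 0 0 0 0 0 0"

```text
time_s: 14.15
position: [0.5771, -0.0166, 0.1034]
tool_rot: [[-0.979, -0.203, -0.001], [-0.203, 0.979, 0.0], [0.001, 0.0, -1.0]]
ft_force: [-0.3, 1.2, -1.5]
grip_width: 0.0136
gripper_force: 48.8
```

```bash
python3 - <<'E'
from h import *
d=cam('side'); P=pts(d); c=blob(d,*Y); m=np.zeros(P.shape[:2],np.uint8); cv2.fillPoly(m,[c],1)
hsv=cv2.cvtColor(d['frame'],cv2.COLOR_RGB2HSV); k=(m>0)&(cv2.inRange(hsv,*Y)>0)&(d['z_map']>0)
q=P[k]; z=np.median(q[:,2]); q=q[abs(q[:,2]-z)<.03]
A=np.c_[q[:,:2]-q[:,:2].mean(0),np.ones(len(q))]; co=np.linalg.lstsq(A,q[:,2],rcond=None)[0]
print('lid top z',z,'slopes deg',np.degrees(np.arctan(co[:2])),rect(d,c,z))
go(np.array([.4637,-.2623]),.10,-15.1)
cv2.imwrite('pics/s7.png',cv2.resize(d['frame'][60:330,200:500,::-1],None,fx=2,fy=2))
E
```

```text
lid top z 0.1255081424567691 slopes deg [-0.11627618  0.50489499] (574.717529296875, -19.3690185546875, 171.49766540527344, 113.92153930664062, 11.095345497131348)
t 14.2 p [ 0.577  -0.0166  0.1031] turn toolz 26.78 shift [  45.3 -266.7    3.1] tilt z [-1.4e-03  3.0e-04 -1.0e+00] F [ 0.7  0.5 -1.7]
```

View pics/s7.png

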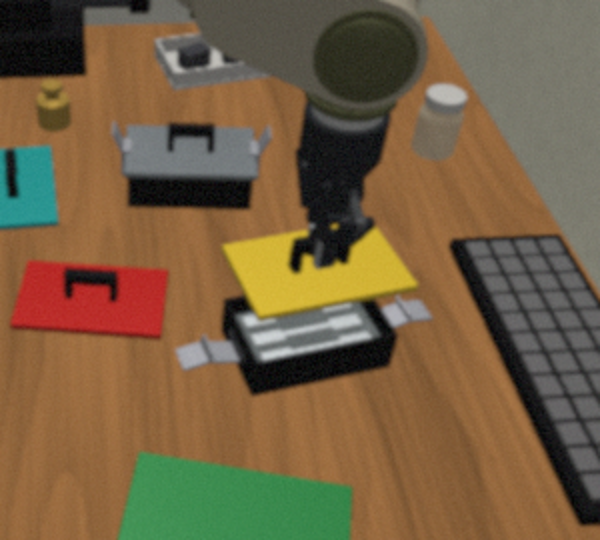

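Lid held level (±0.5°), top at z≈0.1255, case open below, both clips still open. Moving over the mat.

>>> apply_moves --pt "0 0 0 0 0 6.7 0" --pt "0 0 0 0 0 6.7 0" --pt "0 0 0 0 0 6.7 0" --pt "0 0 0 0 0 6.7 0"

```text
time_s: 14.7
position: [0.5771, -0.0166, 0.1029]
tool_rot: [[-0.964, 0.265, -0.002], [0.265, 0.964, 0.0], [0.002, -0.0, -1.0]]
ft_force: [0.2, -0.2, -2.0]
grip_width: 0.0133
gripper_force: 48.8
```

>>> apply_moves --pt "3 -16 0 0 0 0 0" --pt "5 -30 0 0 0 0 0" --pt "5.3 -31 0 0 0 0 0" --pt "5.3 -31 0 0 0 0 0" --pt "5.3 -31 0 0 0 0 0" --pt "5.3 -31 0 0 0 0 0" --pt "5.3 -31 0 0 0 0 0" --pt "5.3 -31 0 0 0 0 0" --pt "4 -22 0 0 0 0 0" --pt "1.8 -12.7 0 0 0 0 0" --pt "0 0 0 0 0 0 0"

```text
time_s: 16.08
position: [0.4634, -0.2628, 0.1036]
tool_rot: [[-0.965, 0.261, -0.0], [0.261, 0.965, 0.0], [0.0, 0.0, -1.0]]
ft_force: [-0.4, 0.2, -1.9]
grip_width: 0.013
gripper_force: 48.9
```

>>> apply_moves --pt "0 0 20 0 0 0 0" --pt "0 0 20 0 0 0 0" --pt "0 0 20 0 0 0 0" --pt "0 0 12 0 0 0 0" --pt "0 0 8 0 0 0 0" --pt "0 0 0 0 0 0 0" --pt "0 0 0 0 0 0 0"

```text
time_s: 16.95
position: [0.4642, -0.2625, 0.0244]
tool_rot: [[-0.965, 0.261, 0.001], [0.261, 0.965, -0.001], [-0.001, -0.0, -1.0]]
ft_force: [0.1, -0.4, -1.9]
grip_width: 0.0131
gripper_force: 48.9
```

```bash
cat >> h.py <<'E'
def lid():
    for n in('side','top'):
        d=cam(n); P=pts(d); c=blob(d,*Y); m=np.zeros(P.shape[:2],np.uint8); cv2.fillPoly(m,[c],1)
        k=(m>0)&(cv2.inRange(cv2.cvtColor(d['frame'],cv2.COLOR_RGB2HSV),*Y)>0)&(d['z_map']>0)
        z=np.median(P[k][:,2]); print(n,'lid top z',round(z,4),np.round(rect(d,c,z),1))
    go(np.array([.4637,-.2623]),0,-15.1)
E
python3 -c "
from h import *
lid()"
```

```text
side lid top z 0.0464 [ 462.1 -263.   170.5  112.5  -15.2]
top lid top z 0.045 [ 532.5 -231.1   53.9   16.9  -15.7]
t 17.05 p [ 0.4641 -0.2625  0.0244] turn toolz -0.01 shift [ 0.5  0.1 24.4] tilt z [ 8.e-04 -8.e-04 -1.e+00] F [ 0.3  0.1 -2.6]
```

>>> apply_moves --pt "0 0 8 0 0 0 0" --pt "0 0 7 0 0 0 0" --pt "0 0 5 0 0 0 0" --pt "0 0 2 0 0 0 0" --pt "0 0 1.5 0 0 0 0" --pt "0 0 1 0 0 0 0" --pt "0 0 0 0 0 0 0"

```text
time_s: 17.92
position: [0.4639, -0.2623, -0.0006]
tool_rot: [[-0.965, 0.261, 0.0], [0.261, 0.965, -0.0], [-0.0, -0.0, -1.0]]
ft_force: [0.7, -0.6, -1.1]
grip_width: 0.0134
gripper_force: 48.9
```

>>> apply_moves --pt "0 0 0.5 0 0 0 0" --pt "0 0 0 0 0 0 0"

```text
time_s: 18.18
position: [0.4639, -0.2623, -0.0011]
tool_rot: [[-0.965, 0.261, 0.0], [0.261, 0.965, -0.0], [-0.0, -0.0, -1.0]]
ft_force: [0.6, -0.6, -1.5]
grip_width: 0.0133
gripper_force: 48.9
```

```bash
python3 -c "
from h import *
lid()"
```

```text
side lid top z 0.0209 [ 461.8 -262.7  170.4  112.3  -15.2]
top lid top z 0.0193 [ 532.2 -229.9   55.4   16.4  -17.6]
t 18.275 p [ 0.4639 -0.2623 -0.0011] turn toolz -0.02 shift [ 0.2 -0.1 -1.1] tilt z [ 0.  0. -1.] F [ 0.2  0.  -2.5]
```

Still ~1 mm up; half-millimetre steps until the force turns upward.

>>> apply_moves --pt "0 0 0.5 0 0 0 0" --pt "0 0 0 0 0 0 0"

```text
time_s: 18.52
position: [0.4639, -0.2623, -0.0013]
tool_rot: [[-0.965, 0.261, 0.0], [0.261, 0.965, -0.0], [-0.0, -0.0, -1.0]]
ft_force: [-1.4, 1.3, 3.6]
grip_width: 0.0133
gripper_force: 49.7
```

>>> apply_moves --pt "0 0 0.5 0 0 0 0" --pt "0 0 0 0 0 0 0"

```text
time_s: 18.77
position: [0.464, -0.2623, -0.0013]
tool_rot: [[-0.965, 0.261, 0.0], [0.261, 0.965, -0.001], [-0.001, -0.0, -1.0]]
ft_force: [-2.3, 3.0, 9.9]
grip_width: 0.0133
gripper_force: 50.6
```

In contact. Ease off, release, retreat.

>>> apply_moves --pt "0 0 -0.5 0 0 0 0" --pt "0 0 0 0 0 0 0.3" --pt "0 0 0 0 0 0 0.6" --pt "0 0 0 0 0 0 0.6" --pt "0 0 0 0 0 0 0.6" --pt "0 0 -15 0 0 0 0.6" --pt "0 0 -30 0 0 0 0.6" --pt "0 0 -40 0 0 0 0.6" --pt "0 0 -40 0 0 0 0.6" --pt "0 0 -20 0 0 0 0.6" --pt "0 0 0 0 0 0 0.6"

```text
time_s: 20.15
position: [0.4644, -0.2627, 0.1454]
tool_rot: [[-0.965, 0.261, 0.003], [0.261, 0.965, -0.003], [-0.004, -0.002, -1.0]]
ft_force: [0.1, 0.2, -0.3]
grip_width: 0.0514
gripper_force: 0.0
```

```bash
python3 -c "
from h import *
lid(); d=cam('side'); cv2.imwrite('pics/s8.png',d['frame'][:,:,::-1])"
```

```text
side lid top z 0.0207 [ 461.9 -262.8  170.6  112.4  -15.1]
top lid top z 0.0195 [ 537.8 -228.3   57.4   23.3  -40.9]
t 20.25 p [ 0.4636 -0.262   0.143 ] turn toolz -0.02 shift [ -0.2  -0.3 143. ] tilt z [-5.e-04  4.e-04 -1.e+00] F [ 0.2 -0.9  0.2]
```

View pics/s8.png

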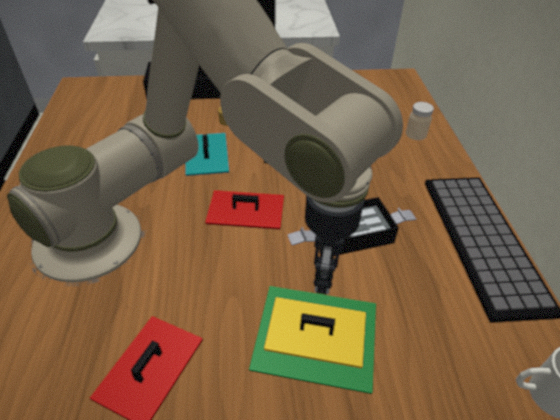

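The lid sits centred and upright on the mat at (318,330), the gripper is clear of it, and both clips are open at (300,237) and (402,216). Handing in.

```bash
python3 -c "
from rig import env
print(env.close_job())"
```

```text
the job is handed in; nothing more can be done
None
```

The job is done and handed in at about 20 s: both clips are flipped open, and the yellow lid is released, right way up in the middle of the green mat; the real fingertips sat about 32 mm above the reported TCP, so I worked from camera heights.

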